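# Slide the vial tray home on the sampler

## Task

Slide the vial tray home on the sampler: with a fingertip press the latch button at the back end of the tray fully down and, keeping it held down all the way, push the tray along its rail until it meets the end stop below the needles; then let the button spring back up so that the tray is locked there. Nothing is to be picked up: the vials stay seated in the tray, and the things standing around the sampler stay where they are.

Things in the scene. Friction and masses are not known exactly. Their poses are not given: they have to be found in the camera images.
- carriage (a joint): travel of the tray carriage, m: 0 = load position (locked; it starts there), 0.120 = home, against the end stop. Grows along +x of sampler. Once unlocked it takes about 3 to 4 N to push. It carries a black two-tier vial rack, 130 x 72 mm, with 2 lanes of 4 holes.
- latch (a joint): how far the latch button is pressed, m: 0 = up, 0.008 = fully down. Its spring takes 2.5 N at the start, 6 N fully down. Teeth under it stand in notches of the fixed index strips and lock the carriage (about 2 mm play); they are clear beyond 0.005. There is a notch every 30 mm (carriage 0, 0.03 ... 0.12): let up over one, the button locks the carriage there.
- latch_top (a point): centre of the top of the latch button: grey, ribbed, 28 mm along the travel by 36 mm across, on the aluminium ledge at the trailing end of the carriage. 42 mm above the bench when up, 34 mm when fully down; the ledge around it (37 x 96 mm) lies at 30 mm. Rides with the carriage; axes as sampler.
- rack_floor (a point): on the carriage: centre of the rack's floor, 34 mm above the bench, on which the vials stand; rides with the carriage, axes as sampler. The rack's upper tier is 60 mm above the bench.
- sampler: bench sampler, fixed: base plate 330 x 130 mm with rail, end stop, and at the rail's end a white housing 209 mm high. Origin on the bench under the rail's centre line, +x = travel towards the housing, z up. Button centre at x = -0.146 + travel, y = 0; end stop at x 0.125; needle head x 0.084 to 0.140, 133 mm above the bench, 90 mm wide; housing x 0.138 to 0.268, 190 mm wide.
- push_plate (a point): on the carriage: a point on the face of the upright aluminium plate between button and rack that faces the button, on the centre line, 63 mm above the bench. The plate is 96 mm wide and ends 63 mm above the bench; its face is 3 mm ahead (+x) of the button's edge, 17 mm ahead of the button's centre.
- vial1: capped glass vial, 22.4 mm diameter, 46 mm high, standing loose in the rack (a hole 24.5 mm wide), its top 80 mm above the bench; origin at the centre of its underside, z up.
- vial2: capped glass vial, 22.4 mm diameter, 46 mm high, standing loose in the rack (a hole 24.5 mm wide), its top 80 mm above the bench; origin at the centre of its underside, z up.
- vial3: capped glass vial, 22.4 mm diameter, 46 mm high, standing loose in the rack (a hole 24.5 mm wide), its top 80 mm above the bench; origin at the centre of its underside, z up.
- vial4: capped glass vial, 22.4 mm diameter, 46 mm high, standing loose in the rack (a hole 24.5 mm wide), its top 80 mm above the bench; origin at the centre of its underside, z up.
- vial5: capped glass vial, 22.4 mm diameter, 46 mm high, standing loose in the rack (a hole 24.5 mm wide), its top 80 mm above the bench; origin at the centre of its underside, z up.
- tall_vial: bystander: glass vial with white cap, 28 mm diameter, 95 mm high, standing on the bench near the rail; origin at the centre of its underside.
- bottle: bystander: amber glass bottle with black cap, 56 mm diameter, 115 mm high, standing on the bench near the rail; origin at the centre of its underside.
- cap_box: bystander: open white plastic box of vial caps, 100 x 80 x 35 mm high, on the bench on the robot's side of the rail; origin at the centre of its underside.

How it is judged:
By the outcome, as a careful person would: the job done as asked, in the order asked, and still so for the second after the job is handed in, with the robot touching nothing.
It also fails if it takes over 38 s, if anything falls off the work surface, if the arm or the gripper's body presses on something with over 40 N, if the wrist force passes 120 N, or if a joint passes its speed limit or range.

## Robot

A 6-joint arm with a two-finger parallel gripper is mounted at the origin on the work surface. World frame = base frame: x ahead of the robot, y to its left, z up, the work surface at z = 0. Lengths are in m, angles in rad, forces in N, time in s.
With the tool pointing down it reaches from about 0.25 to 0.775 m from the base axis. Payload 4 kg.
Tool frame: the origin (TCP) lies midway between the tips of the shut fingers; the grasp point (between the pads) lies 19 mm behind it; z points along the fingers, x is the direction in which the jaws open and shut, and the axes are right-handed (so a half turn about z gives the same grasp; the last joint's range is limited). The gripper opens to 94 mm and grips with 3 to 60 N. Pads are 16 mm wide; open, the fingers measure 119 mm over their backs; the gripper's body (75 mm by 177 mm) begins 78 mm behind the grasp point.
Start: joints at [-1.306, 0.087, 1.371, -0, 1.684, -0.103], TCP at [0.198, -0.513, 0.206] pointing down, gripper open.
Joint ranges: [-3.1, 3.1], [-0.76, 2.03], [0.27, 2.55], [-1.08, 4.22], [0.17, 2.65], [-2.57, 2.57]. Speed limits (rad/s): [2.79, 2.79, 3.14, 3.14, 3.14, 3.14].

## Interface

Orientations are given as [roll, pitch, yaw] about the fixed x, y, z axes, in that order (R = Rz(yaw) Ry(pitch) Rx(roll)).
In Python, from bench import robot, eyes, close_job gives the robot as it stands.
- The arm moves only by the shell command python3 -m jog 'ROWS'. ROWS is JSON, a list of rows, each a list of 3 entries, a list of its own where there are three numbers: the turn, a rotation vector about the tool's x, y, z in degrees, then the shift along the tool's x, y, z in mm, then the closure, from -1 (fully open) to 1 (shut). In form: [[[wx, wy, wz], [x, y, z], claw], ...]. A call has 1 to 5 rows; each row is the pose to reach, as a shift and turn from the pose commanded when the call began, along the tool's axes at that moment; what a row does not reach only later rows make up. A row lasts 1/10 s, in which the tool goes at most 50 mm and 8.59 degrees, less where a joint would pass 70% of its speed; a pose out of reach is approached as far as the arm can. A call with a gripper value outside its range is refused whole. The fingers move at their own pace and stop on an object; the grip force is fixed at half the most. Time passes only in rows, so rows that repeat a pose let the fingers close. It gives the time, the measured TCP pose, the force and the opening at its end, in the units of the state.
- robot.get_obs(): the state, without advancing time (a new reading comes with each control period).
- eyes.snapshot(name): name is "scene" or "top" or "wrist"; returns (picture, depth): 400x640x3 uint8, red, green, blue; 400x640 float32, m along the optical axis (not along the pixel's ray), 0 where there is no reading.
- eyes.camera_params(name): a dict with "mtx" (3x3 intrinsics, pixels), "world_to_cam" (4x4, takes a point from world to camera coordinates). Camera axes: x right, y up, looking along -z (the intrinsics and any distortion apply to the point x, -y, -z); pixel columns grow to the right and rows downward; lengths in m; the calibration is good to about 2 mm. A picture is of the moment at which its call begins: read the wrist's pose just before it. camera_params takes no time and is no camera call; for the wrist camera it gives the pose at the moment of the call.
- close_job(): hands the job in, once; it reports no verdict.
The state is a dict: "time": time; "joint_positions": joint angles; "qvel": joint speeds; "joint_torque": joint torques, N m; "tool_pos": TCP position; "ee_rot": TCP orientation; "wrist_force": force on the tool from outside, world axes, zero at the start; "wrist_torque": the same for the moment, N m; "width": finger opening in m.
Only numpy, scipy, OpenCV 4.12 (cv2) and the standard library are available. Lean on these libraries where they do the work, as an engineer would, in place of code of your own. Each camera call takes 0.05 s, during which the arm holds its last target. There are 200 camera calls.

## Working session

There is one attempt and no reset: what is moved stays moved. The work goes in short steps, Python scripts to look and compute and a shell command to move; the robot and the scene stay as the last step left them, time stands still between calls to the robot, and variables do not carry over. Pictures are saved under pics/ and viewed, about 8 in all and at most 12, crops included, and the job is handed in when it is done.

```bash
mkdir -p pics; ls
python3 - <<'E'
from bench import robot, eyes
import cv2,numpy as np
o=robot.get_obs(); print({k:np.round(v,3).tolist() for k,v in o.items()})
for n in ("top","scene"):
    p,d=eyes.snapshot(n); cv2.imwrite(f'pics/{n}0.png',p[:,:,::-1]); np.save(f'pics/{n}0.npy',d)
    c=eyes.camera_params(n); np.savez(f'pics/{n}0.npz',**c); print(n,np.round(c['mtx'],1).tolist(),np.round(c['world_to_cam'],3).tolist(),c.keys())
E
```

```text
pics
{'time': 0.0, 'joint_positions': [-1.306, 0.088, 1.372, 0.0, 1.684, -0.103], 'qvel': [0.0, -0.001, 0.001, -0.001, 0.001, -0.0], 'joint_torque': [-0.003, -34.019, -30.243, 0.072, 0.033, -0.0], 'tool_pos': [0.198, -0.513, 0.204], 'ee_rot': [-3.141, 0.002, -1.203], 'wrist_force': [-0.42, -0.304, -0.369], 'wrist_torque': [0.043, -0.062, -0.021], 'width': 0.094}
top [[408.7, 0.0, 312.7], [0.0, 408.7, 203.2], [0.0, 0.0, 1.0]] [[-0.012, -1.0, -0.003, -0.068], [0.994, -0.012, 0.106, -0.59], [-0.106, -0.001, 0.994, -0.855], [0.0, 0.0, 0.0, 1.0]] dict_keys(['mtx', 'world_to_cam'])
scene [[410.8, 0.0, 317.0], [0.0, 410.8, 199.7], [0.0, 0.0, 1.0]] [[-0.813, 0.582, 0.013, 0.528], [-0.349, -0.505, 0.789, 0.091], [0.466, 0.637, 0.614, -0.918], [0.0, 0.0, 0.0, 1.0]] dict_keys(['mtx', 'world_to_cam'])
```

View pics/top0.png

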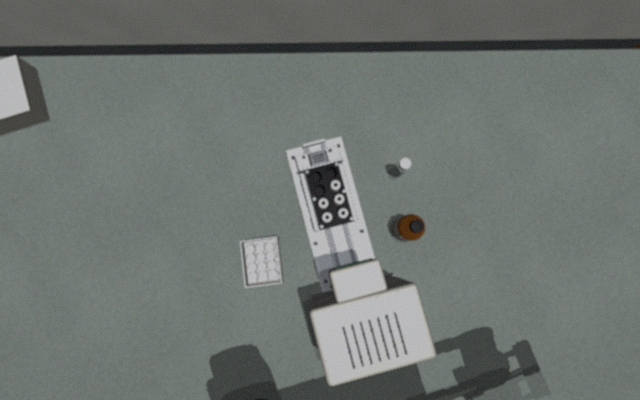

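View pics/scene0.png

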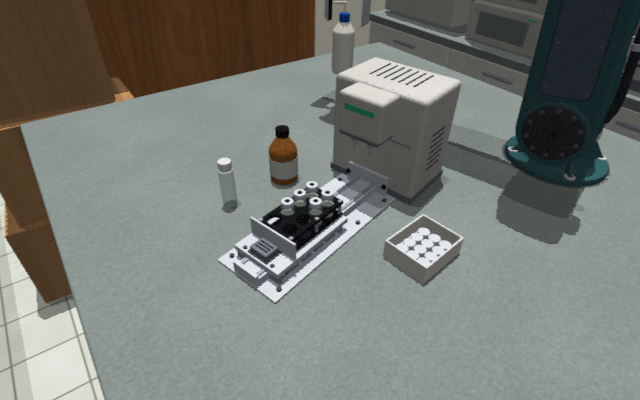

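The top view shows the sampler running down the image: button near (318,157), rack around (328,195), housing at (372,335), tall vial at (405,163), bottle at (411,227) and cap box at (262,262). The scene view agrees. I'll enlarge the tray area to measure it.

Run:
```python
import cv2
p=cv2.imread('pics/top0.png')[130:270,270:390]; cv2.imwrite('pics/topc.png',cv2.resize(p,None,fx=5,fy=5,interpolation=cv2.INTER_CUBIC)[:600])
p=cv2.imread('pics/scene0.png')[185:305,210:370]; cv2.imwrite('pics/scenec.png',cv2.resize(p,None,fx=5,fy=5,interpolation=cv2.INTER_CUBIC))
```

```text
(no output)
```

View pics/topc.png

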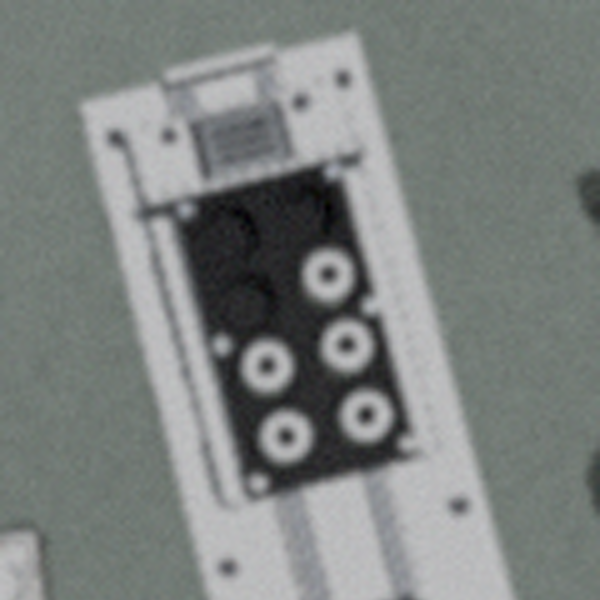

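View pics/scenec.png

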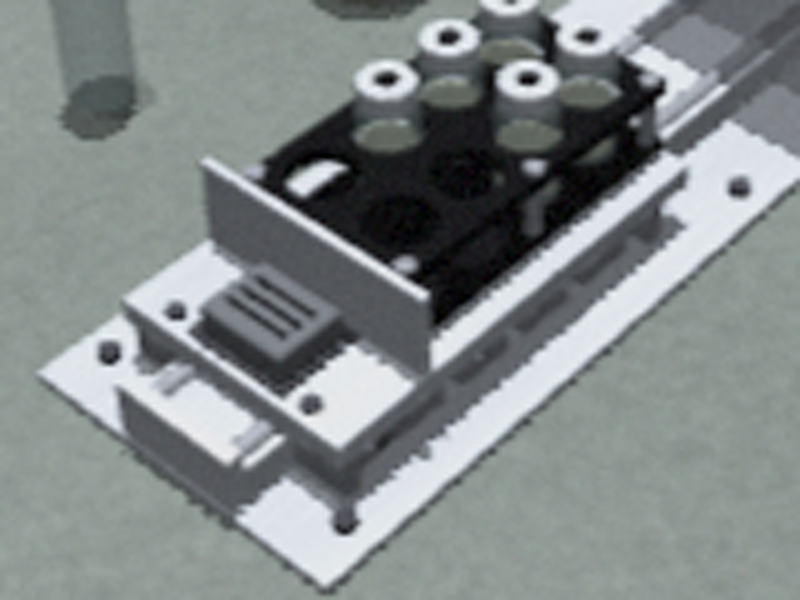

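Crop readings: button centre at (242,137) in the top crop, which is full-image (318.4,157.4). In the scene crop it is at (273,313), or (264.6,247.6). The vial caps give the lanes. Next I'll convert these to positions with both cameras.

```bash
cat > h.py <<'E'
import numpy as np
def ray(n,u,v,z,f=None):
    c=np.load(f or f'pics/{n}0.npz'); K=c['mtx'];T=c['world_to_cam'];R=T[:3,:3]
    d=R.T@np.array([(u-K[0,2])/K[0,0],-(v-K[1,2])/K[1,1],-1]); o=-R.T@T[:3,3]
    return o+d*(z-o[2])/d[2]
t=lambda u,v,z: ray('top',270+u/5,130+v/5,z)
s=lambda u,v,z: ray('scene',210+u/5,185+v/5,z)
E
python3 - <<'E'
from h import *
P=lambda l,p:print(l,np.round(p,4))
P('btn top',t(242,137,.042)); P('btn scene',s(273,313,.042))
v=[t(a,b,.08) for a,b in [(328,275),(347,346),(366,415),(267,365),(286,436)]]
w=[s(a,b,.08) for a,b in [(386,80),(448,37),(510,-2),(527,80),(586,37)]]
for a,b in zip(v,w): print(np.round(a,4),np.round(b,4))
for V in (v,w):
    d=V[2]-V[0]+V[4]-V[3]; print('yaw',np.degrees(np.arctan2(d[1],d[0])), np.linalg.norm(V[2]-V[0]))
a,b=t(82,102,.008),t(355,35,.008); P('plate',np.r_[a,b]);print(np.linalg.norm(a-b),np.degrees(np.arctan2(*(a-b)[1::-1]))+0)
a,b=s(38,373,.008),s(325,588,.008); P('plate s',np.r_[a,b]);print(np.linalg.norm(a-b),(b-a))
for a in [(310,313),(420,285),(436,352),(328,384)]: P('house',ray('top',*a,.209))
P('tall',ray('top',405,163,.095));P('bottle',ray('top',416,226,.115));P('box',ray('top',262,262,.035))
# depth-based
for n,u,v_ in [('top',318,157),('scene',264,248)]:
    D=np.load(f'pics/{n}0.npy');c=np.load(f'pics/{n}0.npz');K=c['mtx'];d=np.median(D[v_-1:v_+2,u-1:u+2])
    q=np.array([(u-K[0,2])/K[0,0]*d,-(v_-K[1,2])/K[1,1]*d,-d,1]);P('depth '+n,np.linalg.inv(c['world_to_cam'])@q)
E
```

```text
btn top [ 0.6878 -0.0884  0.042 ]
btn scene [ 0.6874 -0.0855  0.042 ]
[ 0.6212 -0.1225  0.08  ] [ 0.6224 -0.1216  0.08  ]
[ 0.5916 -0.1298  0.08  ] [ 0.5934 -0.1294  0.08  ]
[ 0.5632 -0.1371  0.08  ] [ 0.5641 -0.1358  0.08  ]
[ 0.5842 -0.0969  0.08  ] [ 0.5854 -0.096   0.08  ]
[ 0.5549 -0.1042  0.08  ] [ 0.5561 -0.1036  0.08  ]
yaw -165.94683893303548 0.05978442599252183
yaw -166.0203717376054 0.060034119856595625
plate [ 0.7123 -0.0169  0.008   0.7417 -0.1407  0.008 ]
0.12727813143164235 103.36076867141425
plate s [ 0.7465 -0.1359  0.008   0.7154 -0.0115  0.008 ]
0.128222821515729 [-0.03106699  0.12440231  0.        ]
house [ 0.3845 -0.0684  0.209 ]
house [ 0.4287 -0.2553  0.209 ]
house [ 0.3186 -0.2776  0.209 ]
house [ 0.2693 -0.0969  0.209 ]
tall [ 0.6623 -0.2635  0.095 ]
bottle [ 0.5332 -0.2759  0.115 ]
box [0.4643 0.0345 0.035 ]
depth top [ 0.6887 -0.0876  0.042   1.    ]
depth scene [ 0.689  -0.0844  0.0429  1.    ]
```

Both cameras agree to within about 3 mm: button at (0.687,-0.088), travel yaw about -166°, and heights match. I'll shut the jaws, lift, and turn 7° so the jaw axis lies across the travel. After that, tool y is the travel direction.

```bash
python3 -m jog '[[[0,0,7.07],[0,0,-25],1],[[0,0,7.07],[0,0,-25],1]]'; python3 -m jog '[[[0,0,0],[-20,-40,0],1],[[0,0,0],[-40,-80,0],1],[[0,0,0],[-60,-120,0],1],[[0,0,0],[-80,-160,0],1],[[0,0,0],[-100,-200,0],1]]'
```

```text
time: 0.3
tool_pos: [0.1981, -0.5144, 0.2331]
ee_rot: [-3.141, -0.005, -1.326]
wrist_force: [-0.6, -0.5, 1.1]
width: 0.0815
time: 0.8
tool_pos: [0.3685, -0.3663, 0.2295]
ee_rot: [3.141, 0.0, -1.324]
wrist_force: [-0.5, 0.1, 0.3]
width: 0.0415
```

```bash
python3 -m jog '[[[0,0,0],[-20,-40,0],1],[[0,0,0],[-40,-80,0],1],[[0,0,0],[-60,-120,0],1],[[0,0,0],[-80,-160,0],1],[[0,0,0],[-100,-200,0],1]]'; python3 -m jog '[[[0,0,0],[-20,-40,0],1],[[0,0,0],[-40,-80,0],1],[[0,0,0],[-60,-120,0],1],[[0,0,0],[-80,-160,0],1],[[0,0,0],[-94,-173,0],1]]';  python3 -m jog '[[[0,0,0],[0,0,20],1],[[0,0,0],[0,0,60],1],[[0,0,0],[0,0,100],1],[[0,0,0],[0,0,120],1],[[0,0,0],[0,0,120],1]]'
cat >> h.py <<'E'
U=np.array([-.970,-.242,0]);N=np.array([.242,-.970,0])
def where():
    from bench import robot
    o=robot.get_obs();p=np.array(o['tool_pos']);print('t',round(o['time'],2),'travel-from-button0 %.4f lat-err %.4f z %.4f'%(p@U+.6458,p@N-.252,p[2]),'F u,n,z',np.round([np.dot(o['wrist_force'],a) for a in (U,N,[0,0,1])],1),'rot',np.round(o['ee_rot'],3),'w',round(o['width'],4))
E
python3 - <<'E'
from h import *; from bench import eyes; import cv2
where()
p,d=eyes.snapshot('scene');np.save('pics/s1.npy',d);q=cv2.resize(p[60:310,170:470,::-1],None,fx=2.4,fy=2.4,interpolation=cv2.INTER_CUBIC);cv2.imwrite('pics/s1.png',q)
E
```

```text
time: 1.3
tool_pos: [0.5385, -0.2208, 0.2294]
ee_rot: [3.141, 0.0, -1.323]
wrist_force: [-0.2, -1.2, -0.3]
width: 0.0018
time: 1.8
tool_pos: [0.6845, -0.0864, 0.2274]
ee_rot: [3.14, 0.002, -1.321]
wrist_force: [0.0, 0.4, 0.3]
width: 0.0005
time: 2.3
tool_pos: [0.679, -0.089, 0.1044]
ee_rot: [3.132, 0.004, -1.325]
wrist_force: [-0.5, -0.3, -0.3]
width: 0.0006
t 2.3 travel-from-button0 0.0087 lat-err -0.0013 z 0.1044 F u,n,z [ 0.6  0.2 -0.3] rot [ 3.132  0.004 -1.325] w 0.0006
```

View pics/s1.png

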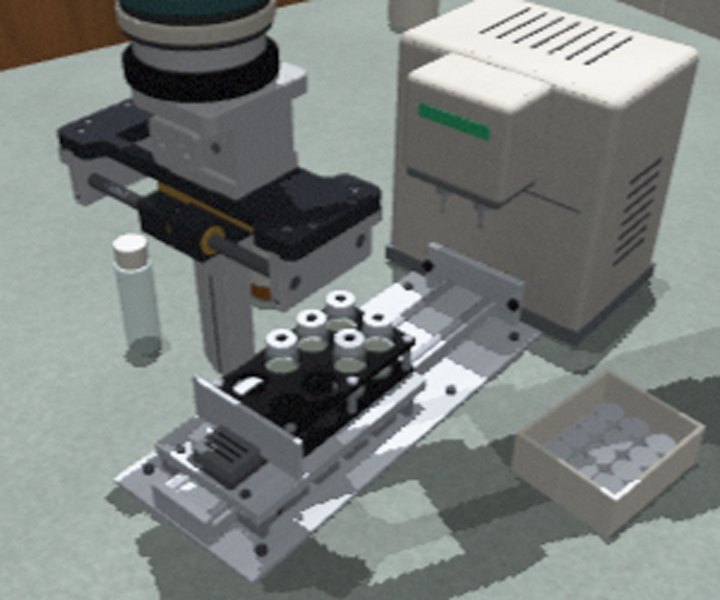

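The picture puts the shut fingertip at about (230,370), right above the button at (228,455) and behind the plate, with nothing touching. I'll correct about 3 mm back and go down to just above the button.

```bash
python3 -m jog '[[[0,0,0],[0,-4,0],1],[[0,0,0],[0,-4,20],1],[[0,0,0],[0,-4,40],1],[[0,0,0],[0,-4,52],1],[[0,0,0],[0,-4,52],1]]';python3 -c "
from h import *;where()
from bench import robot;o=robot.get_obs();print(o['joint_positions'],o['qvel'])"
```

```text
time: 2.85
tool_pos: [0.6861, -0.0883, 0.0577]
ee_rot: [3.14, 0.001, -1.326]
wrist_force: [-0.6, -0.3, 0.1]
width: 0.0006
t 2.85 travel-from-button0 0.0017 lat-err -0.0003 z 0.0577 F u,n,z [0.6 0.2 0.1] rot [ 3.140e+00  1.000e-03 -1.326e+00] w 0.0006
[-2.09892846e-01  4.64975498e-01  1.19652524e+00 -1.12433472e-04
  1.48157236e+00  1.11628923e+00] [ 0.0010766  -0.01602323 -0.02873735 -0.00083689  0.0120876   0.00146541]
```

```bash
python3 -m jog '[[[0,0,0],[0,3,4],1],[[0,0,0],[0,3,9],1],[[0,0,0],[0,3,14],1],[[0,0,0],[0,3,17],1],[[0,0,0],[0,3,17],1]]';python3 -c "
from h import *;where()"; python3 -m jog '[[[0,0,0],[0,0,2],1],[[0,0,0],[0,0,4],1],[[0,0,0],[0,0,6],1],[[0,0,0],[0,0,8],1],[[0,0,0],[0,0,8],1]]';python3 -c "
from h import *;where()"
```

```text
time: 3.35
tool_pos: [0.6837, -0.0892, 0.0416]
ee_rot: [-3.141, -0.0, -1.326]
wrist_force: [-0.0, -0.0, 2.4]
width: 0.0005
t 3.35 travel-from-button0 0.0042 lat-err -0.0001 z 0.0416 F u,n,z [0.  0.  2.4] rot [-3.141 -0.    -1.326] w 0.0005
time: 3.85
tool_pos: [0.6837, -0.0892, 0.0344]
ee_rot: [-3.141, -0.001, -1.326]
wrist_force: [-2.6, 0.4, 6.1]
width: 0.0003
t 3.85 travel-from-button0 0.0041 lat-err -0.0000 z 0.0344 F u,n,z [ 2.4 -1.1  6.1] rot [-3.141e+00 -1.000e-03 -1.326e+00] w 0.0003
```

Contact came at 42 mm with 2.4 N, and now reads 34.4 mm at 6.1 N, which matches the button spec. I'll add a little preload, then start pushing.

```bash
python3 -m jog '[[[0,0,0],[0,0,2],1],[[0,0,0],[0,0,2],1]]';python3 -c "
from h import *;where()"; python3 -m jog '[[[0,0,0],[0,3,0.5],1],[[0,0,0],[0,6,0.5],1],[[0,0,0],[0,9,0.5],1],[[0,0,0],[0,12,0.5],1],[[0,0,0],[0,15,0.5],1]]';python3 -c "
from h import *;where()"
```

```text
time: 4.05
tool_pos: [0.6838, -0.0892, 0.0342]
ee_rot: [-3.14, -0.001, -1.326]
wrist_force: [-4.1, 0.5, 11.8]
width: 0.0004
t 4.05 travel-from-button0 0.0041 lat-err -0.0000 z 0.0342 F u,n,z [ 3.9 -1.5 11.8] rot [-3.140e+00 -1.000e-03 -1.326e+00] w 0.0004
time: 4.55
tool_pos: [0.6725, -0.092, 0.0343]
ee_rot: [-3.133, -0.002, -1.326]
wrist_force: [2.5, 2.2, 8.2]
width: 0.0005
t 4.55 travel-from-button0 0.0158 lat-err 0.0000 z 0.0343 F u,n,z [-2.9 -1.5  8.2] rot [-3.133e+00 -2.000e-03 -1.326e+00] w 0.0005
```

```bash
python3 -m jog '[[[0,0,0],[0,4,1],1],[[0,0,0],[0,8,1.5],1],[[0,0,0],[0,12,1.5],1],[[0,0,0],[0,16,1.5],1],[[0,0,0],[0,20,1.5],1]]';python3 - <<'E'
from h import *; from bench import eyes; import cv2
where()
p,d=eyes.snapshot('scene');q=cv2.resize(p[160:310,200:400,::-1],None,fx=3.6,fy=3.6,interpolation=cv2.INTER_CUBIC);cv2.imwrite('pics/s2.png',q)
E
```

```text
time: 5.05
tool_pos: [0.6539, -0.0967, 0.0341]
ee_rot: [-3.13, -0.002, -1.326]
wrist_force: [2.2, 2.1, 11.4]
width: 0.0001
t 5.05 travel-from-button0 0.0349 lat-err 0.0001 z 0.0341 F u,n,z [-2.7 -1.5 11.4] rot [-3.130e+00 -2.000e-03 -1.326e+00] w 0.0001
```

View pics/s2.png

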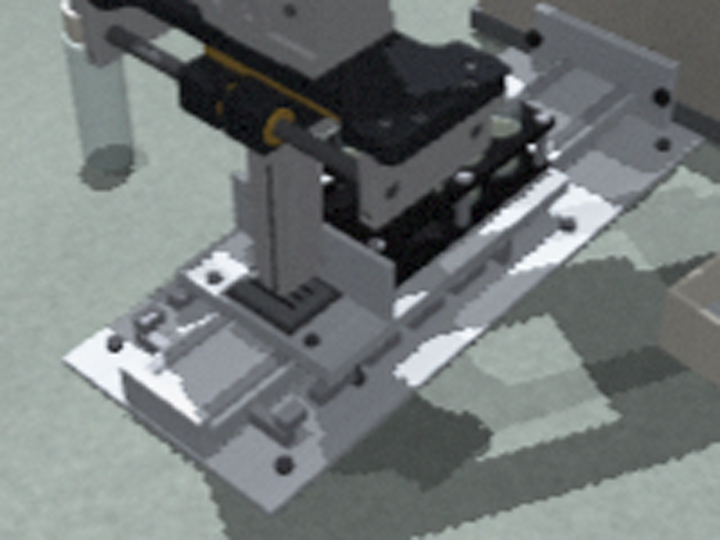

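The picture shows the carriage moving, the finger at (285,280) holding the button flush, and the vials and bystanders clear. I'll keep pushing.

```bash
python3 -m jog '[[[0,0,0],[0,5,0],1],[[0,0,0],[0,10,0],1],[[0,0,0],[0,15,0],1],[[0,0,0],[0,20,0],1],[[0,0,0],[0,25,0],1]]';python3 -c "
from h import *;where()";python3 -m jog '[[[0,0,0],[0,5,0],1],[[0,0,0],[0,10,0],1],[[0,0,0],[0,15,0],1],[[0,0,0],[0,20,0],1],[[0,0,0],[0,25,0],1]]';python3 -c "
from h import *;where()"
```

```text
time: 5.6
tool_pos: [0.6297, -0.1028, 0.0341]
ee_rot: [-3.13, -0.002, -1.326]
wrist_force: [1.9, 3.5, 12.6]
width: 0.0003
t 5.6 travel-from-button0 0.0598 lat-err 0.0001 z 0.0341 F u,n,z [-2.7 -3.  12.6] rot [-3.130e+00 -2.000e-03 -1.326e+00] w 0.0003
time: 6.1
tool_pos: [0.6056, -0.1089, 0.0341]
ee_rot: [-3.13, -0.002, -1.326]
wrist_force: [2.0, 3.6, 13.0]
width: 0.0006
t 6.1 travel-from-button0 0.0848 lat-err 0.0002 z 0.0341 F u,n,z [-2.8 -3.  13. ] rot [-3.130e+00 -2.000e-03 -1.326e+00] w 0.0006
```

```bash
python3 -m jog '[[[0,0,0],[0,5,0],1],[[0,0,0],[0,10,0],1],[[0,0,0],[0,15,0],1],[[0,0,0],[0,20,0],1],[[0,0,0],[0,25,0],1]]';python3 -c "
from h import *;where()";python3 -m jog '[[[0,0,0],[0,3,0],1],[[0,0,0],[0,6,0],1],[[0,0,0],[0,8,0],1],[[0,0,0],[0,10,0],1],[[0,0,0],[0,12,0],1]]';python3 -c "
from h import *;where()"
```

```text
time: 6.6
tool_pos: [0.5813, -0.115, 0.0341]
ee_rot: [-3.13, -0.003, -1.326]
wrist_force: [3.0, 3.3, 13.4]
width: 0.0003
t 6.6 travel-from-button0 0.1097 lat-err 0.0003 z 0.0341 F u,n,z [-3.7 -2.5 13.4] rot [-3.130e+00 -3.000e-03 -1.326e+00] w 0.0003
time: 7.1
tool_pos: [0.5698, -0.1179, 0.0341]
ee_rot: [-3.13, -0.003, -1.326]
wrist_force: [1.1, 3.7, 14.4]
width: 0.0009
t 7.1 travel-from-button0 0.1217 lat-err 0.0003 z 0.0341 F u,n,z [-2.  -3.4 14.4] rot [-3.130e+00 -3.000e-03 -1.326e+00] w 0.0009
```

```bash
python3 -m jog '[[[0,0,0],[0,1,0],1],[[0,0,0],[0,2,0],1],[[0,0,0],[0,3,0],1],[[0,0,0],[0,4,0],1],[[0,0,0],[0,4,0],1]]';python3 -c "
from h import *;where()";python3 -m jog '[[[0,0,0],[0,1,0],1],[[0,0,0],[0,2,0],1],[[0,0,0],[0,3,0],1],[[0,0,0],[0,3,0],1]]';python3 -c "
from h import *;where()"
```

```text
time: 7.6
tool_pos: [0.5672, -0.1186, 0.0341]
ee_rot: [-3.127, -0.003, -1.326]
wrist_force: [5.2, 4.1, 11.5]
width: 0.0008
t 7.6 travel-from-button0 0.1243 lat-err 0.0003 z 0.0341 F u,n,z [-6.1 -2.7 11.5] rot [-3.127e+00 -3.000e-03 -1.326e+00] w 0.0008
time: 8.0
tool_pos: [0.5649, -0.1198, 0.0341]
ee_rot: [-3.126, -0.004, -1.326]
wrist_force: [7.5, 3.5, 10.1]
width: 0.0002
t 8.0 travel-from-button0 0.1268 lat-err 0.0009 z 0.0341 F u,n,z [-8.1 -1.5 10.1] rot [-3.126 -0.004 -1.326] w 0.0002
```

```bash
python3 -m jog '[[[0,0,0],[0,1,0.5],1],[[0,0,0],[0,2,1],1],[[0,0,0],[0,3,1],1],[[0,0,0],[0,4,1],1],[[0,0,0],[0,4,1],1]]';python3 - <<'E'
from h import *; from bench import eyes; import cv2
where()
p,d=eyes.snapshot('scene');q=cv2.resize(p[130:280,230:430,::-1],None,fx=3.6,fy=3.6,interpolation=cv2.INTER_CUBIC);cv2.imwrite('pics/s3.png',q)
E
```

```text
time: 8.5
tool_pos: [0.5646, -0.12, 0.0342]
ee_rot: [-3.118, -0.005, -1.326]
wrist_force: [14.0, 5.3, 7.9]
width: 0.0002
t 8.5 travel-from-button0 0.1272 lat-err 0.0010 z 0.0342 F u,n,z [-14.9  -1.7   7.9] rot [-3.118 -0.005 -1.326] w 0.0002
```

View pics/s3.png

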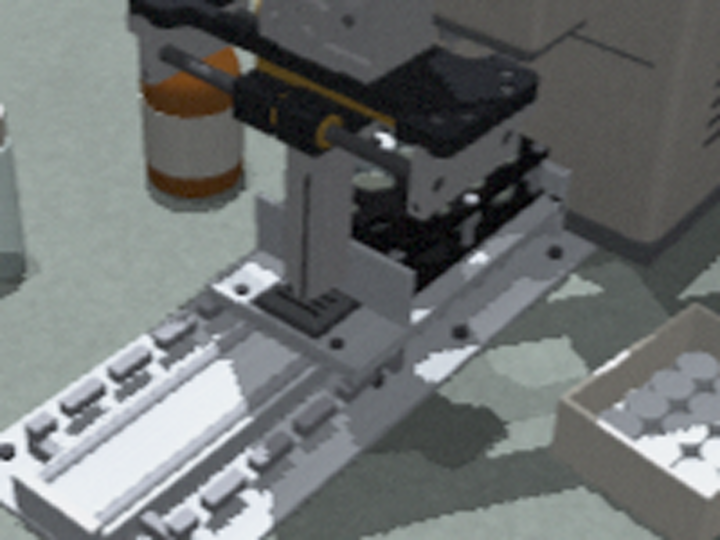

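The push force rose to 15 N with no more motion, so the tray is at the end stop, and the picture shows the rack against the stop under the needles. I'll ease the push, let the button rise, back off and lift.

```bash
python3 -m jog '[[[0,0,0],[0,-2,0],1],[[0,0,0],[0,-4,0],1],[[0,0,0],[0,-4,-4],1],[[0,0,0],[0,-4,-8],1],[[0,0,0],[0,-4,-12],1]]';python3 -c "
from h import *;where()";python3 -m jog '[[[0,0,0],[0,-5,-4],1],[[0,0,0],[0,-8,-8],1],[[0,0,0],[0,-12,-15],1],[[0,0,0],[0,-12,-30],1],[[0,0,0],[0,-12,-60],1]]';python3 -c "
from h import *;where()"
```

```text
time: 9.05
tool_pos: [0.5642, -0.1199, 0.0417]
ee_rot: [-3.128, -0.003, -1.326]
wrist_force: [11.7, 0.8, -6.0]
width: 0.0007
t 9.05 travel-from-button0 0.1276 lat-err 0.0008 z 0.0417 F u,n,z [-11.5   2.1  -6. ] rot [-3.128e+00 -3.000e-03 -1.326e+00] w 0.0007
time: 9.55
tool_pos: [0.5681, -0.1169, 0.0988]
ee_rot: [3.136, 0.003, -1.326]
wrist_force: [-0.0, 0.9, 0.4]
width: 0.0009
t 9.55 travel-from-button0 0.1230 lat-err -0.0011 z 0.0988 F u,n,z [-0.2 -0.9  0.4] rot [ 3.136e+00  3.000e-03 -1.326e+00] w 0.0009
```

```bash
python3 -m jog '[[[0,0,0],[0,-40,-40],1],[[0,0,0],[0,-80,-80],1],[[0,0,0],[0,-120,-100],1],[[0,0,0],[0,-140,-100],1],[[0,0,0],[0,-140,-100],1]]'
python3 - <<'E'
from h import *; from bench import eyes; import cv2
where()
for n in ("top","scene"):
    p,d=eyes.snapshot(n);np.save(f'pics/{n}9.npy',d);np.savez(f'pics/{n}9.npz',**eyes.camera_params(n));cv2.imwrite(f'pics/{n}9.png',p[:,:,::-1])
    q=p[60:280,190:450] if n=='scene' else p[130:290,230:430]
    cv2.imwrite(f'pics/{n}9c.png',cv2.resize(q[:,:,::-1],None,fx=2.7 if n=='scene' else 3.6,fy=2.7 if n=='scene' else 3.6,interpolation=cv2.INTER_CUBIC))
E
```

```text
time: 10.05
tool_pos: [0.7085, -0.0826, 0.2016]
ee_rot: [-3.139, -0.001, -1.325]
wrist_force: [0.9, 0.3, -1.5]
width: 0.0005
t 10.05 travel-from-button0 -0.0215 lat-err -0.0005 z 0.2016 F u,n,z [-1.  -0.  -1.5] rot [-3.139e+00 -1.000e-03 -1.325e+00] w 0.0005
```

View pics/scene9c.png

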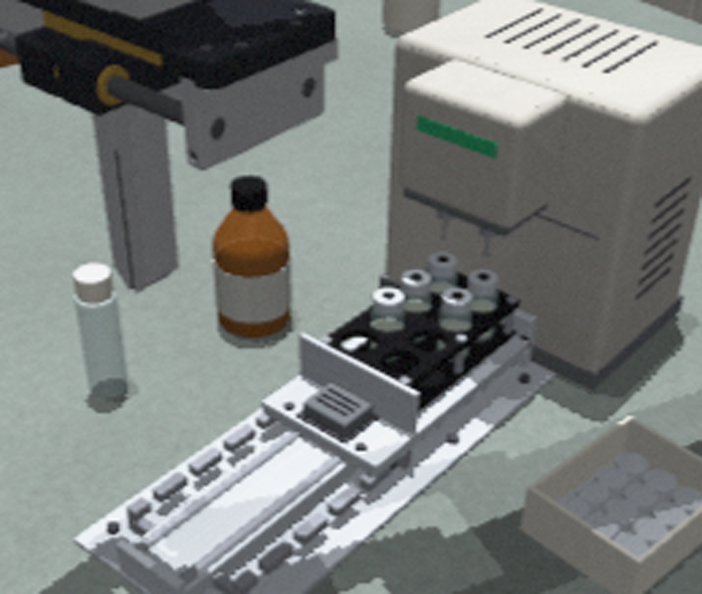

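The tray is home, all five vials are seated, and the button at (338,403) stands proud of the ledge. The bottle, tall vial and box are in place. Last, a numeric check of travel and button height.

Run:
```python
from h import *
import cv2
b=ray('scene',315.2,209.3,.042,'pics/scene9.npz'); print('travel by button',b@U+.6458+ .0015,'lat',b@N)
v=[ray('scene',190+a/2.7,60+c/2.7,.08) for a,c in [(389,295),(416,277),(443,260),(456,295),(484,277)]]
w=[s(a,c,.08) for a,c in [(386,80),(448,37),(510,-2),(527,80),(586,37)]]
for x,y in zip(v,w): print('vial moved u,n',np.round([(x-y)@U,(x-y)@N],4))
D=np.load('pics/scene9.npy');c=np.load('pics/scene9.npz');K=c['mtx'];Ti=np.linalg.inv(c['world_to_cam'])
for u,vv in [(314,209),(315,209),(316,210),(327,225)]:
    d=D[vv,u];print(u,vv,np.round(Ti@[(u-K[0,2])/K[0,0]*d,-(vv-K[1,2])/K[1,1]*d,-d,1],4)[:3])
A,B=[cv2.imread(f'pics/top{i}.png').astype(int) for i in (0,9)]
for n,(x,y) in dict(tall=(405,163),bottle=(411,227),box=(262,262)).items(): print(n,abs(A-B)[y-14:y+14,x-14:x+14].mean())
for n,(x,y) in dict(tall=(228,185),bottle=(284,160),box=(424,248)).items():
    t_=cv2.imread('pics/scene0.png')[y-28:y+28,x-28:x+28]; r=cv2.matchTemplate(cv2.imread('pics/scene9.png')[y-38:y+38,x-38:x+38],t_,cv2.TM_CCOEFF_NORMED);print(n,cv2.minMaxLoc(r)[1::2],'(10,10)=unmoved')
```

```text
travel by button 0.12216183376049877 lat 0.25134470875240444
vial moved u,n [0.1212 0.0007]
vial moved u,n [1.203e-01 1.000e-04]
vial moved u,n [0.1199 0.0002]
vial moved u,n [0.1207 0.0014]
vial moved u,n [ 0.1208 -0.0003]
314 209 [ 0.5732 -0.1166  0.044 ]
315 209 [ 0.5711 -0.1166  0.043 ]
316 210 [ 0.5708 -0.1141  0.0424]
327 225 [ 0.5708 -0.0823  0.0315]
tall 24.60969387755102
bottle 13.70280612244898
box 85.01785714285714
tall (0.8077654838562012, (10, 10)) (10,10)=unmoved
bottle (0.980882465839386, (10, 10)) (10,10)=unmoved
box (0.6085491180419922, (10, 10)) (10,10)=unmoved
```

Travel is about 0.120 m, the button is up at 42–44 mm, and the bystanders haven't moved.

```bash
python3 -c "
from bench import close_job;print(close_job())"
```

```text
the job is handed in; nothing more can be done
None
```

The tray is home and locked, and the job is handed in; the arm finished at about 10 s of the 38 s allowed. I pressed the latch button fully down (fingertip at 34 mm) and kept it there for the whole push. At the end stop the push force rose to 15 N with almost no further motion. I then let the button up there and moved the arm clear.

- **Travel:** the five vials moved 0.120–0.121 m and are still seated in the rack. The button's own position gave 0.122 m, within measuring error.
- **Latch:** the button top reads 42–44 mm above the bench, so it is up. I did not pull on the tray to test the lock.
- **Bystanders:** the scene camera shows the tall vial, bottle and cap box at zero pixel shift. The cap box match was weak (0.61), and a plain top-view comparison differed there and at the tall vial. I put that down to the arm's shadow, as the picture shows nothing displaced.
- **Release:** while the button was being let up, the finger was still against the push plate with about 12 N forward and 6 N of upward drag. This had no visible effect.

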